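Back the plates and raise the camera post

TASK

Take the white backing panel out of its wooden parking block and stand it on edge in the empty wide slot of the white rack, fully down on the slot's floor and not sticking out past the ends of the rack. Then squeeze the release button on the head of the telescoping camera post, pull the head straight up past the first stop to the second stop, so that both sections are fully drawn out, and finish while still holding it there: the post is sprung and sinks back if let go. Leave the glass plates in the rack and everything else on the bench where they are.

Things in the scene. Friction and masses are not known exactly. Their poses are not given: they have to be found in the camera images.
- panel_mid (a point): centre (half-way up) of the white backing panel, a loose rigid plate 80 mm wide (its x), 8 mm thick (its y), 110 mm tall (its z, up), about 0.08 kg. It starts on edge in the parking block, bottom edge 8 mm above the bench, top at 118 mm, standing free in the slot
- panel_foot (a point): middle of the panel's bottom edge, 55 mm below panel_mid; same axes
- panel: the backing panel itself; origin at the middle of its bottom edge
- park: wooden parking block, fixed to the bench, 100 mm (x) by 60 mm (y) by 32 mm tall; one slot along its x through its middle, 12 mm wide, 24 mm deep, open at both ends. Origin at the centre of its underside
- rack_slot (a point): centre of the floor of the rack's empty wide slot, 10 mm above the bench: the slot is 12 mm wide (y), 30 mm deep, 120 mm long (along x), open at both ends. A panel standing in it has its top 120 mm above the bench
- rack: white plastic rack fixed to the bench, 120 mm (x) by 150 mm (y) by 40 mm tall, three slots along its x. The empty wide slot is 40 mm to +y of its middle; the two others, 7 mm wide, 45 and 15 mm to -y, hold glass plates. Origin at the centre of its underside
- glass0: loose glass plate, 85 x 5 x 62 mm, on edge in a narrow rack slot, top 72 mm above the bench; leave it. Origin at the middle of its bottom edge
- glass1: second such glass plate in the other narrow slot; leave it
- head_grip (a point): where to grasp the post's head: middle of the black head block at the height of the release button, 150 mm above the bench when the post is down. Block 28 mm (x) by 34 mm (y), from 32 mm below this point to 26 mm above it, free above. x points at the release button, z up; the grey camera is on the +y side, 48 to 100 mm out, its top 1 mm above this point
- head: the head (block, camera, release button) on the post; it only slides straight up and down. Origin on the post's axis at bench height when the post is down (rises with it); axes as head_grip. Below the block: a collar 38 mm across, its top 102 mm above the bench, with a bracket reaching 30 mm out on the x side, and a round fixed base 110 mm across
- release_face (a point): middle of the outer face of the grey release button, 18 mm (y) by 26 mm (z), on the block's +x side, standing 7 mm proud of the block
- release (a joint): how far the button is pressed towards the block (-x), 0 to 0.005 m; sprung, 1.5 N to start, 4 N fully in. Unless it is in by 3.5 mm a catch holds the post down. Gripping along the head's x, one finger on the button, one on the block's opposite face, presses it: 35 mm across unpressed, 30 mm pressed
- ram (a joint): how far the upper section is out of the middle one, 0 (down) to 0.045 m (stop). It comes out first (first stop), at about 4 N
- mid_tube (a joint): how far the middle section is out of the outer tube, 0 to 0.045 m. It follows after the first stop at about 9 to 10 N; with both at 0.045 the head is at the second stop, 90 mm above its start. Springs and weight draw both back down (about 10 N at the top)
- amber_bottle: amber glass bottle, 60 mm across, 150 mm tall; bystander (origin of each bystander: centre of its underside)
- reagent_jar: clear glass jar with a cap, 72 mm across, 120 mm tall; bystander
- beaker: open glass beaker, 76 mm across, 90 mm tall; bystander
- flask: conical flask, 72 mm across, 108 mm tall; bystander
- paper_roll: white paper roll standing on end, 68 mm across, 80 mm tall; bystander
- dish: low white ceramic dish, 80 mm across, 16 mm tall; bystander
- carton: small cardboard carton, 40 x 65 x 85 mm; bystander
Things that resemble listed ones, but are neither listed nor needed, are in the scene too. What is shaped like the rack but purple is not meant.

How it is judged (in metres and radians):
On the way, in this order (a step that is already met when the one before it is completed fails the run):
1. the panel stands in the wide slot, fully down and let go (x of panel_foot in the frame of rack_slot between -0.022 and 0.022 m and y of panel_foot in the frame of rack_slot between -0.006 and 0.006 m and z of panel_foot in the frame of rack_slot between -0.004 and 0.004 m and angle between panel_mid's own z axis and vertical below 0.22 rad and contact force between panel and the fingers below 0.3 N), for 0.2 s.
2. the release button is squeezed in while the post is still down (value of joint release above 0.003 m and value of joint each of ram, mid_tube below 0.01 m).
At the end, for the whole second after the job is handed in: Both post sections within 5 mm of their 45 mm stops, at rest, with the fingers holding the head; the panel, untouched, stands in the wide slot: foot within 4 mm of its floor and 22 mm of its middle along it, leaning under 0.22 rad (all of step 1 and value of joint each of ram, mid_tube above 0.04 m and contact force between head and the fingers above 3 N and linear speed of each of head, panel below 0.02 m/s); the arm keeps its last pose, push and grip.
It fails at once if a glass plate in the rack is disturbed (over 15 mm) (distance of any of glass0, glass1 from where it was at the start of the episode above 0.015 m).
It fails at once if a bystander is pushed or knocked over (over 30 mm) (distance of any of amber_bottle, reagent_jar, beaker, flask, paper_roll, dish, carton from where it was at the start of the episode above 0.03 m).
It also fails if it takes over 48 s, if anything falls off the work surface, if the arm or the gripper's body presses on something with over 40 N, if the wrist force passes 120 N, or if a joint passes its speed limit or range.

ROBOT

A 6-joint arm with a two-finger parallel gripper is mounted at the origin on the work surface. World frame = base frame: x ahead of the robot, y to its left, z up, the work surface at z = 0. Lengths are in m, angles in degrees, forces in N, time in s.
With the tool pointing down it reaches from about 0.4 to 0.825 m from the base axis. Payload 7 kg.
Tool frame: the origin (TCP) lies between the finger pads; the fingertips stand ctrl.nose_length ahead of it and the grasp point (between the pads) lies 2 mm behind it (ctrl.nose_length is the distance from the TCP to the fingertips, in m); z points along the fingers, y is the line along which they close (so a half turn about z gives the same grasp; the last joint's range is limited). The gripper opens to 88 mm and grips with 3 to 60 N. Pads are 19 mm wide; open, the fingers measure 130 mm over their backs; the gripper's body (78 mm by 193 mm) begins 47 mm behind the grasp point.
Start: joints at [82.855, 20.546, 0.682, 0, -70.136, -16.507], TCP at [0.271, 0.618, 0.244] pointing down, gripper open.
Joint ranges: [-176.03, 176.03], [-82.01, 121.73], [-58.28, 71.71], [-173.87, 95.51], [-174.79, -0.11], [-173.66, 173.66]. Speed limits (degrees/s): [136.94, 136.94, 172.46, 180, 180, 180].

INTERFACE

Orientations are given as [roll, pitch, yaw] about the fixed x, y, z axes, in that order (R = Rz(yaw) Ry(pitch) Rx(roll)).
In Python, from plant import ctrl gives the robot as it stands.
- The arm moves only by the tool apply_moves, never from a script. Its argument "commands" is a list of rows, each a list of 3 entries, a list of its own where there are three numbers: the shift along the world's x, y, z in cm, then the turn about the world's z in rad, then the closure, from 0 (fully open) to 1 (shut). In form: [[[x, y, z], turn, jaw], ...]. A call has 1 to 20 rows; each row is the pose to reach, as a shift and turn from the pose commanded when the call began; what a row does not reach only later rows make up. A row lasts 1/12 s, in which the tool goes at most 41.7 mm and 7.16 degrees, less where a joint would pass 70% of its speed; a pose out of reach is approached as far as the arm can. A call with a gripper value outside its range is refused whole. The fingers move at their own pace and stop on an object; the grip force is fixed at half the most. Time passes only in rows, so rows that repeat a pose let the fingers close. It gives the time, the measured TCP pose, the force, the opening and the grip force at its end, in the units of the state.
- ctrl.get_obs(): the state, without advancing time (a new reading comes with each control period).
- ctrl.snapshot(name): name is "scene" or "top"; returns a dict with "img" (400x640x3 uint8, red, green, blue), "fx", "fy", "cx", "cy" (pixels), "T" (4x4, takes a point from camera to world coordinates). Camera axes: x right, y up, looking along -z (the intrinsics and any distortion apply to the point x, -y, -z); pixel columns grow to the right and rows downward; lengths in m; the calibration is good to about 2 mm. A picture is of the moment at which its call begins. There is no depth.
- ctrl.close_job(): hands the job in; it is judged then, once.
Trained networks look in a picture, given as the dict that the camera call returned (one of the last four; its "shot" number tells which), for a name from the list of things; names that differ only in an ending like _2 or _b are one class to them, and where a whole thing is asked for, a point or a joint stands for the part that bears it (a point fixed in the world has none). Each returns a list of dicts, best first, with "score" (0 to 1); they miss things now and then, are a little off and sometimes report something else, mostly with a low value. They report only what shows in the picture. A call takes as long as a camera call. They do not tell look-alikes from the thing itself.
- ctrl.search_frame(picture, target): "at" ([column, row] in pixels, amid what is visible of it).
- ctrl.spot_point(picture, target): "at" ([column, row] in pixels: a listed point, or the origin of a listed thing).
The state is a dict: "clock": time; "joint_pos": joint angles; "qvel": joint speeds; "tau": joint torques, N m; "tool_pos": TCP position; "orientation": TCP orientation; "force": force on the tool from outside, world axes, zero at the start; "moment": the same for the moment, N m; "opening": finger opening in m; "gripper_force": force on a finger pad.
Only numpy, scipy, OpenCV 4.12 (cv2) and the standard library are available. Lean on these libraries where they do the work, as an engineer would, in place of code of your own. Each camera call takes 0.05 s, during which the arm holds its last target. There are 200 camera calls.

## Working session

There is one attempt and no reset: what is moved stays moved. The work goes in short steps, Python scripts to look and compute and a tool call to move; the robot and the scene stay as the last step left them, time stands still between calls to the robot, and variables do not carry over. Pictures are saved under pics/ and viewed, at most 10 in all, crops included, and the job is handed in when it is done.

Besides the shell and the picture viewer there is one more tool, called after "Call:" as name(argument=value, ...), one argument or row to a line, values as JSON. apply_moves: Moves the arm, as the interface text tells. Its arguments: {"type":"object","properties":{"commands":{"type":"array"}},"required":["commands"]}

```bash
mkdir -p pics
cat > h.py <<'E'
import numpy as np,cv2
from plant import ctrl
def ray(p,uv):
    d=np.array([(uv[0]-p['cx'])/p['fx'],-(uv[1]-p['cy'])/p['fy'],-1.0])
    T=np.array(p['T']);return T[:3,3],T[:3,:3]@d
def atz(p,uv,z):
    o,d=ray(p,uv);return o+d*(z-o[2])/d[2]
def tri(p1,u1,p2,u2):
    o1,d1=ray(p1,u1);o2,d2=ray(p2,u2)
    s=np.linalg.lstsq(np.c_[d1,-d2],o2-o1,rcond=None)[0]
    a,b=o1+d1*s[0],o2+d2*s[1];return (a+b)/2,np.linalg.norm(a-b)
def proj(p,X):
    T=np.array(p['T']);c=T[:3,:3].T@(np.array(X)-T[:3,3]);return [p['cx']+p['fx']*c[0]/-c[2],p['cy']-p['fy']*c[1]/-c[2]]
E
python3 - <<'E'
from h import *
np.set_printoptions(precision=4,suppress=True)
print(ctrl.nose_length,{k:v for k,v in ctrl.get_obs().items()})
P={n:ctrl.snapshot(n) for n in('scene','top')}
for n,p in P.items():
    cv2.imwrite(f'pics/{n}0.png',p['img'][...,::-1]); print(n,[k for k in p if k!='img'],p['fx'],p['fy'],p['cx'],p['cy'],np.array(p['T'])[:3,3],{k:p[k] for k in p if k not in('img','T')})
Z=dict(panel_mid=.063,panel_foot=.008,park=0,rack_slot=.01,rack=0,head_grip=.15,head=0,release_face=.15,glass0=.01)
for t,z in Z.items():
    for n,p in P.items():
        for r in ctrl.spot_point(p,t)[:3]: print(t,n,np.round(r['at'],1),round(r['score'],2),atz(p,r['at'],z))
E
```

```text
0.017 {'clock': 0.0, 'joint_pos': array([ 82.8582,  20.5921,   0.6322,  -0.0195, -70.1344, -16.5106]), 'qvel': array([-0.1578, -0.0379,  0.0657,  0.0303,  0.0077,  0.1022]), 'tau': array([  0.0004, -58.271 ,  29.3067,   6.9974,   0.0073,  -0.0002]), 'tool_pos': array([0.2706, 0.6179, 0.2426]), 'orientation': array([179.9043,  -0.0092, -23.6591]), 'force': array([ 0.0682,  0.226 , -0.2406]), 'moment': array([-0.051 , -0.0356,  0.0764]), 'gripper_force': 0.0, 'opening': 0.08747264433340862}
scene ['fx', 'fy', 'cx', 'cy', 'T', 'shot'] 496.93334692003504 496.93334692003504 316.12085674671124 204.10860551417417 [ 1.1253 -0.9948  1.0536] {'fx': 496.93334692003504, 'fy': 496.93334692003504, 'cx': 316.12085674671124, 'cy': 204.10860551417417, 'shot': 1}
top ['fx', 'fy', 'cx', 'cy', 'T', 'shot'] 429.0232689901354 429.0232689901354 317.1828541909016 197.96129830536472 [ 0.345  -0.0204  1.3071] {'fx': 429.0232689901354, 'fy': 429.0232689901354, 'cx': 317.1828541909016, 'cy': 197.96129830536472, 'shot': 2}
panel_mid scene [366.4 168.8] 0.71 [0.5323 0.3182 0.063 ]
panel_mid top [200.6 202.5] 0.59
[... 847 characters left out ...]
0.0358 0.    ]
rack top [479.3 230.1] 0.84 [ 0.423  -0.5135  0.    ]
rack top [229.8 269.6] 0.79 [0.3245 0.2455 0.    ]
head_grip scene [248.2 240.6] 0.91 [ 0.4713 -0.2626  0.15  ]
head_grip top [411.2 209.9] 0.57 [ 0.4737 -0.2768  0.15  ]
head top [396.5 212.2] 0.58 [ 0.4845 -0.2646  0.    ]
release_face scene [257.2 249.8] 0.54 [ 0.5125 -0.278   0.15  ]
release_face top [295.3 121.1] 0.68 [0.7322 0.0328 0.15  ]
release_face top [314.9 217.3] 0.66 [ 0.4605 -0.015   0.15  ]
glass0 scene [300.9 226.7] 0.75 [ 0.4716 -0.0094  0.01  ]
glass0 scene [301.9 219.4] 0.74 [0.455  0.0222 0.01  ]
glass0 top [302.6 219.2] 0.56 [0.4697 0.0231 0.01  ]
glass0 top [312.6 217.2] 0.42 [ 0.475  -0.0074  0.01  ]
```

Run:
```python
import cv2
a=cv2.imread('pics/top0.png')[40:340,120:520];cv2.imwrite('pics/top0b.png',cv2.resize(a,None,fx=2,fy=2,interpolation=2))
a=cv2.imread('pics/scene0.png')[60:360,120:520];cv2.imwrite('pics/scene0b.png',cv2.resize(a,None,fx=2,fy=2,interpolation=2))
```

```text
(no output)
```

View pics/top0b.png

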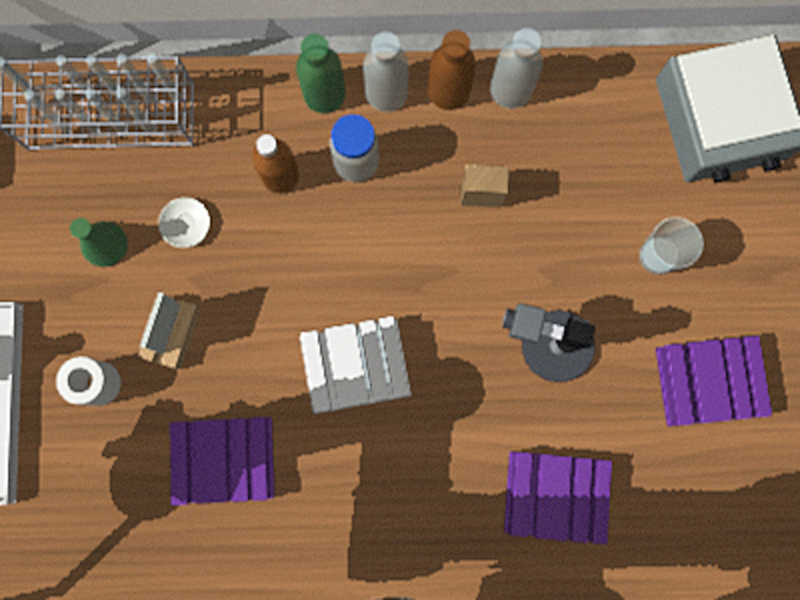

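View pics/scene0b.png

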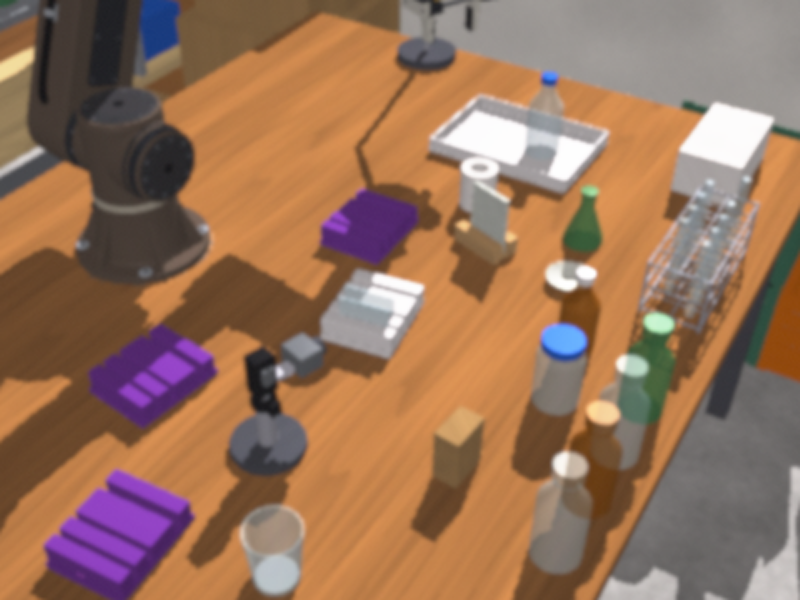

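The top view shows the panel in its block at crop (165,325) and the white rack at (357,365), with its wide slot on the left. The post head is at (575,332), with the camera to its left and the button facing up in the image (+x). I'll zoom in for edges and yaws.

Run:
```python
import cv2,numpy as np
a=cv2.imread('pics/top0.png');b=cv2.imread('pics/scene0.png')
def c(i,u,v,w,h,f): return cv2.resize(i[v:v+h,u:u+w],(w*f,h*f),interpolation=cv2.INTER_CUBIC)
# top: panel (180..230,180..230), rack (262..332, 190..250), head(365..425,180..240)
r1=np.hstack([c(a,182,180,40,50,6),c(a,266,192,64,50,6)[:, :],c(a,370,185,29,50,6)])
r2=np.hstack([c(b,343,145,44,50,6),c(b,276,190,60,50,6),c(b,240,225,29,50,6)])
print(r1.shape,r2.shape)
w=min(r1.shape[1],r2.shape[1]);cv2.imwrite('pics/z1.png',np.vstack([r1[:,:w],r2[:,:w]]))
```

```text
(300, 798, 3) (300, 798, 3)
```

View pics/z1.png

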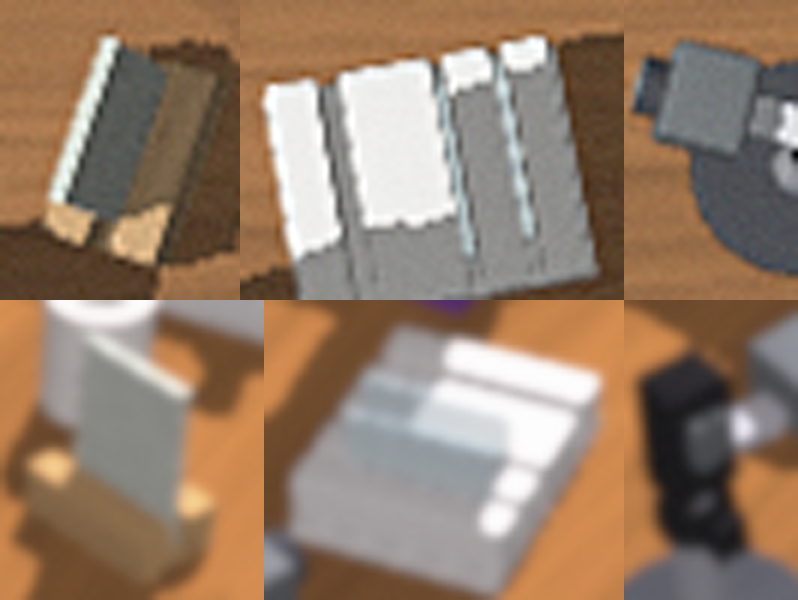

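Top panel edge, top view: crop (110,40) to (57,202). Rack top corners: (266,88), (547,38), (597,272). Slot centre line: (330,80) to (350,258). Now I'll compute positions and take a wider crop of the head.

Run:
```python
from h import *
np.set_printoptions(precision=4,suppress=True)
P={n:ctrl.snapshot(n) for n in('scene','top')};s,t=P['scene'],P['top']
def c(u,v,x,y): return [u+(x+.5)/6-.5,v+(y+.5)/6-.5]
def yaw(a,b): return np.degrees(np.arctan2((b-a)[1],(b-a)[0]))
A=atz(t,c(182,180,57,202),.118);B=atz(t,c(182,180,110,40),.118);print('panel top',A,B,(A+B)/2,yaw(A,B),np.linalg.norm(A-B))
A=atz(s,c(343,145,190,93),.118);B=atz(s,c(343,145,90,38),.118);print('panel scene',A,B,(A+B)/2,yaw(A,B),np.linalg.norm(A-B))
L=atz(t,c(266,192,26,88),.04);R=atz(t,c(266,192,307,38),.04);Q=atz(t,c(266,192,357,272),.04)
print('rack',L,R,Q,(L+Q)/2,yaw(R,L)-90,yaw(Q,R),np.linalg.norm(L-R),np.linalg.norm(Q-R))
S1=atz(t,c(266,192,90,80),.04);S0=atz(t,c(266,192,110,258),.04);print('slot',S0,S1,yaw(S0,S1))
# scene: slot corner checks
for q in [(170,75),(340,85)]:pass
a=t['img'][180:230,365:425,::-1];b=s['img'][220:290,230:290,::-1]
cv2.imwrite('pics/z2.png',np.hstack([cv2.resize(a,(360,300),interpolation=2),cv2.resize(b,(360,420),interpolation=2)[:300]]))
for p,n in((t,'top'),(s,'scene')):
    for k in('head','release_face','head_grip','release'):
        print(n,k,[(np.round(r['at'],1).tolist(),round(r['score'],2)) for r in ctrl.search_frame(p,k)[:2]])
```

```text
panel top [0.4842 0.3299 0.118 ] [0.56   0.3062 0.118 ] [0.5221 0.3181 0.118 ] -17.34060959002905 0.07937074405181628
panel scene [0.5641 0.3055 0.118 ] [0.4897 0.3259 0.118 ] [0.5269 0.3157 0.118 ] 164.69760003491587 0.07713496487811386
rack [0.5081 0.1185 0.04  ] [ 0.5294 -0.0215  0.04  ] [ 0.4127 -0.043   0.04  ] [0.4604 0.0377 0.04  ] 8.65653369954292 10.425383393138402 0.14164377509332307 0.11866553162414499
slot [0.4228 0.0781 0.04  ] [0.5112 0.0867 0.04  ] 5.53278385798465
top head [([390.9, 203.7], 0.78), ([199.7, 200.8], 0.45)]
top release_face []
top head_grip [([393.5, 205.5], 0.67)]
top release [([208.3, 150.9], 0.43)]
scene head [([262.4, 242.6], 0.94)]
scene release_face [([256.4, 247.6], 0.59)]
scene head_grip [([258.5, 241.3], 0.7), ([364.6, 169.1], 0.69)]
scene release [([259.5, 241.1], 0.33), ([412.4, 172.2], 0.32)]
```

View pics/z2.png

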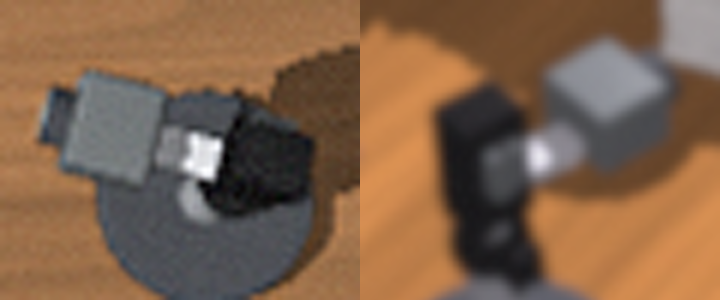

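Panel top centre is about (0.5245, 0.317), yaw −16.5°, and the two views agree across its normal to 1 mm. Next I'll move above it.

Call:
apply_moves(
  commands=[
    [[5, -6, 0], 0.1, 0],
    [[10, -12, 0], 0.125, 0],
    [[15, -18, -2], 0.125, 0],
    [[20, -24, -4], 0.125, 0],
    [[25.3, -30.1, -7], 0.125, 0],
    [[25.3, -30.1, -7], 0.125, 0],
    [[25.3, -30.1, -7], 0.125, 0],
    [[25.3, -30.1, -7], 0.125, 0],
    [[25.3, -30.1, -7], 0.125, 0],
    [[25.3, -30.1, -7], 0.125, 0],
    [[25.3, -30.1, -7], 0.125, 0],
    [[25.3, -30.1, -7], 0.125, 0],
    [[25.3, -30.1, -7], 0.125, 0],
    [[25.3, -30.1, -7], 0.125, 0],
    [[25.3, -30.1, -7], 0.125, 0],
  ],
)

```text
clock: 2.75
tool_pos: [0.5234, 0.3183, 0.174]
orientation: [-180.0, -0.0, -16.4]
force: [0.0, 0.6, -0.5]
opening: 0.0878
gripper_force: 0.0
```

Run:
```python
from h import *
P={n:ctrl.snapshot(n) for n in('scene','top')}
np.savez('shots.npz',**{n+'_'+k:np.array(p[k]) for n,p in P.items() for k in('img','fx','fy','cx','cy','T')})
# rectify z=.04 plane: world x up, y left; 0.4mm/px ; window x .37.. .56, y .15..-.07
def rect(p,z=.04):
    w=np.array([[.56,.14,z],[.56,-.06,z],[.36,-.06,z],[.36,.14,z]],float)
    src=np.float32([proj(p,q) for q in w]);dst=np.float32([[0,0],[400,0],[400,400],[0,400]])
    return cv2.warpPerspective(p['img'][...,::-1],cv2.getPerspectiveTransform(src,dst),(400,400),flags=cv2.INTER_CUBIC)
cv2.imwrite('pics/r1.png',np.hstack([rect(P['top']),rect(P['scene'])]))
a=P['scene']['img'][125:205,320:410,::-1];cv2.imwrite('pics/p1.png',cv2.resize(a,None,fx=6,fy=6,interpolation=2))
```

```text
(no output)
```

View pics/r1.png

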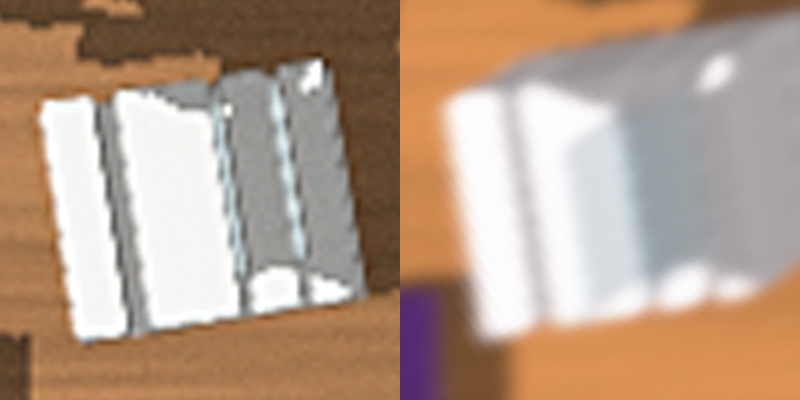

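View pics/p1.png

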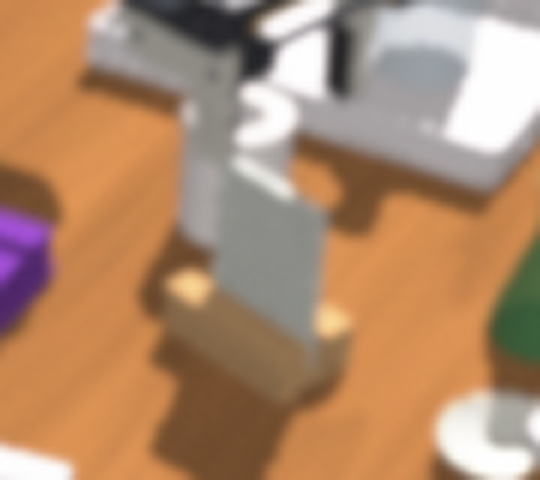

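The rectified view shows the rack at yaw about 8.5°, with the wide slot running through (107,102) to (137,333). The slot spacings match the given ones. The gripper is above the panel, so I'll descend and grip while a numeric fit follows.

Call:
apply_moves(
  commands=[
    [[0, -0.1, -3], 0, 0],
    [[0, -0.1, -5], 0, 0.3],
    [[0, -0.1, -7.5], 0, 0.4],
    [[0, -0.1, -7.5], 0, 0.4],
    [[0, -0.1, -7.5], 0, 0.6],
    [[0, -0.1, -7.5], 0, 1],
    [[0, -0.1, -7.5], 0, 1],
    [[0, -0.1, -7.5], 0, 1],
    [[0, -0.1, -7.5], 0, 1],
    [[0, -0.1, -7.5], 0, 1],
    [[0, -0.1, -7.5], 0, 1],
    [[0, -0.1, -7.5], 0, 1],
  ],
)

```text
clock: 3.85
tool_pos: [0.5238, 0.3163, 0.0988]
orientation: [-180.0, -0.0, -16.5]
force: [0.3, -0.7, -0.5]
opening: 0.0196
gripper_force: 0.0
```

Run:
```python
from h import *
im=cv2.imread('pics/r1.png').astype(float).min(2)
for off,nm in((0,'top'),(400,'scene')):
    rs,cs=[],[]
    for r in range(125,310,3):
        g=107+(r-102)*.13; c=np.arange(int(g)-18,int(g)+19); w=im[r,off+c]; d=np.clip(200-w,0,None)
        if d.sum()>0: rs.append(r);cs.append((d*c).sum()/d.sum())
    rs,cs=np.array(rs),np.array(cs);m=np.polyfit(rs,cs,1);e=cs-np.polyval(m,rs);k=abs(e)<3;m=np.polyfit(rs[k],cs[k],1)
    print(nm,'yaw',np.degrees(np.arctan(m[0])),'y at x=.4535:',.14-.0005*(np.polyval(m,213)+.5),e.std())
```

```text
top yaw 9.03143621535928 y at x=.4535: 0.08041993347546053 0.38281298721579454
scene yaw 9.462322208025608 y at x=.4535: 0.07591666666666669 6.6990611570507735e-15
```

Call:
apply_moves(
  commands=[
    [[0, 0, 0], 0, 1],
    [[0, 0, 0], 0, 1],
    [[0, 0, 0], 0, 1],
    [[0, 0, 0], 0, 1],
    [[0, 0, 1], 0, 1],
    [[0, 0, 3], 0, 1],
    [[0, 0, 6], 0, 1],
    [[0, 0, 7], 0, 1],
    [[0, 0, 7], 0, 1],
    [[0, 0, 7], 0, 1],
  ],
)

```text
clock: 4.68
tool_pos: [0.5238, 0.3162, 0.1694]
orientation: [-179.9, -0.0, -16.5]
force: [0.4, -0.6, -0.1]
opening: 0.0078
gripper_force: 30.0
```

Call:
apply_moves(
  commands=[
    [[-1, -4, 1], 0.1, 1],
    [[-2, -8, 1], 0.2, 1],
    [[-3, -12, 1], 0.3, 1],
    [[-5, -16, 1], 0.4, 1],
    [[-6, -20, 1], 0.443, 1],
    [[-7, -23.7, 0], 0.443, 1],
    [[-7, -23.7, 0], 0.443, 1],
    [[-7, -23.7, -2.6], 0.443, 1],
    [[-7, -23.7, -2.6], 0.443, 1],
    [[-7, -23.7, -2.6], 0.443, 1],
    [[-7, -23.7, -2.6], 0.443, 1],
    [[-7, -23.7, -2.6], 0.443, 1],
  ],
)

```text
clock: 5.68
tool_pos: [0.4542, 0.0798, 0.1431]
orientation: [180.0, -0.0, 8.9]
force: [-0.5, 0.6, -0.9]
opening: 0.0078
gripper_force: 30.0
```

Run:
```python
from h import *
P={n:ctrl.snapshot(n) for n in('scene','top')}
a=P['scene']['img'][165:225,270:345,::-1];b=P['top']['img'][185:250,255:335,::-1]
cv2.imwrite('pics/p2.png',np.hstack([cv2.resize(a,(400,320),interpolation=2),cv2.resize(b,(394,320),interpolation=2)]))
o=ctrl.get_obs();print(o['tool_pos'],o['orientation'],o['force'],o['opening'])
for r in ctrl.spot_point(P['scene'],'panel_foot')[:2]:print(r,atz(P['scene'],r['at'],.0525))
```

```text
[0.4541752  0.07982968 0.14310926] [-1.79987349e+02 -3.91571388e-02  8.93235231e+00] [-0.45575414  0.26538908 -0.50538963] 0.007929130500314487
{'at': [308.0, 200.7], 'score': 0.59} [0.44850741 0.06939939 0.0525    ]
```

View pics/p2.png

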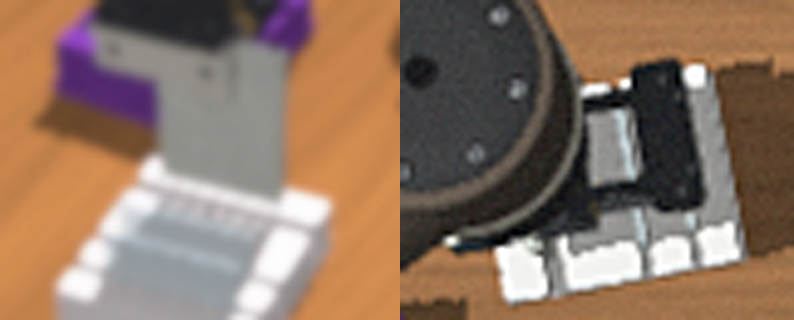

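The panel hangs over the slot area, with its foot about 12 mm above the rack top. I'll probe down gently.

Call:
apply_moves(
  commands=[
    [[0, 0, -0.6], 0, 1],
    [[0, 0, -1.0], 0, 1],
    [[0, 0, -1.2], 0, 1],
    [[0, 0, -1.4], 0, 1],
    [[0, 0, -1.5], 0, 1],
    [[0, 0, -1.5], 0, 1],
    [[0, 0, -1.5], 0, 1],
  ],
)

```text
clock: 6.42
tool_pos: [0.4538, 0.0792, 0.1275]
orientation: [180.0, 0.0, 8.9]
force: [0.2, 0.4, -0.1]
opening: 0.0076
gripper_force: 30.0
```

Call:
apply_moves(
  commands=[
    [[0, 0, -0.2], 0, 1],
    [[0, 0, -0.3], 0, 1],
    [[0, 0, -0.4], 0, 1],
    [[0, 0, -0.5], 0, 1],
    [[0, 0, -0.5], 0, 1],
    [[0, 0, -0.5], 0, 1],
  ],
)

```text
clock: 6.92
tool_pos: [0.4538, 0.0793, 0.1225]
orientation: [180.0, 0.0, 8.9]
force: [0.0, -0.5, -1.6]
opening: 0.0074
gripper_force: 30.0
```

No contact, so it's in the slot. Continuing down.

Call:
apply_moves(
  commands=[
    [[0, 0, -0.4], 0, 1],
    [[0, 0, -0.8], 0, 1],
    [[0, 0, -1.2], 0, 1],
    [[0, 0, -1.6], 0, 1],
    [[0, 0, -1.8], 0, 1],
    [[0, 0, -2.0], 0, 1],
    [[0, 0, -2.15], 0, 1],
    [[0, 0, -2.15], 0, 1],
    [[0, 0, -2.15], 0, 1],
  ],
)

```text
clock: 7.67
tool_pos: [0.4538, 0.0793, 0.101]
orientation: [180.0, 0.0, 8.9]
force: [-0.1, -0.3, -2.6]
opening: 0.0079
gripper_force: 30.0
```

Call:
apply_moves(
  commands=[
    [[0, 0, 0], 0, 0.75],
    [[0, 0, 0], 0, 0.6],
    [[0, 0, 0], 0, 0.5],
    [[0, 0, 0], 0, 0.5],
    [[0, 0, 0], 0, 0.5],
    [[0, 0, 0], 0, 0.5],
    [[0, 0, 2], 0, 0.5],
    [[0, 0, 5], 0, 0.5],
    [[0, 0, 9], 0, 0.3],
    [[0, 0, 13], 0, 0.1],
    [[0, 0, 13], 0, 0],
    [[0, 0, 13], 0, 0],
  ],
)

```text
clock: 8.67
tool_pos: [0.4549, 0.08, 0.2336]
orientation: [-179.9, -0.3, 8.9]
force: [-0.9, -0.7, -1.3]
opening: 0.0652
gripper_force: 0.0
```

Run:
```python
from h import *
P={n:ctrl.snapshot(n) for n in('scene','top')};t,s=P['top']['img'],P['scene']['img']
z=lambda a,w,h:cv2.resize(a[...,::-1],(w,h),interpolation=2)
A=z(t[185:225,370:420],400,320);B=z(s[215:265,230:280],400,400);C=z(s[165:225,275:345],327,280)
o=np.zeros((600,800,3),np.uint8);o[:320,:400]=A;o[:400,400:]=B;o[320:600,:327]=C
cv2.imwrite('pics/p3.png',o)
for n,p in P.items():
    for k,zz in(('head_grip',.15),('release_face',.15),('head',0)):
        print(n,k,[(np.round(r['at'],1).tolist(),round(r['score'],2),atz(p,r['at'],zz).round(4).tolist()) for r in ctrl.spot_point(p,k)[:2]])
```

```text
scene head_grip [([248.8, 242.3], 0.82, [0.4766, -0.267, 0.15]), ([307.3, 211.5], 0.46, [0.5392, -0.0771, 0.15])]
scene release_face [([256.6, 249.1], 0.45, [0.5096, -0.2767, 0.15])]
scene head [([353.9, 161.5], 0.69, [0.4324, 0.4196, 0.0]), ([404.9, 202.4], 0.31, [0.6971, 0.293, 0.0])]
top head_grip [([409.9, 207.5], 0.83, [0.4803, -0.2736, 0.15])]
top release_face [([281.0, 223.7], 0.59, [0.4456, 0.077, 0.15])]
top head [([397.4, 213.0], 0.81, [0.4819, -0.2672, 0.0])]
```

View pics/p3.png

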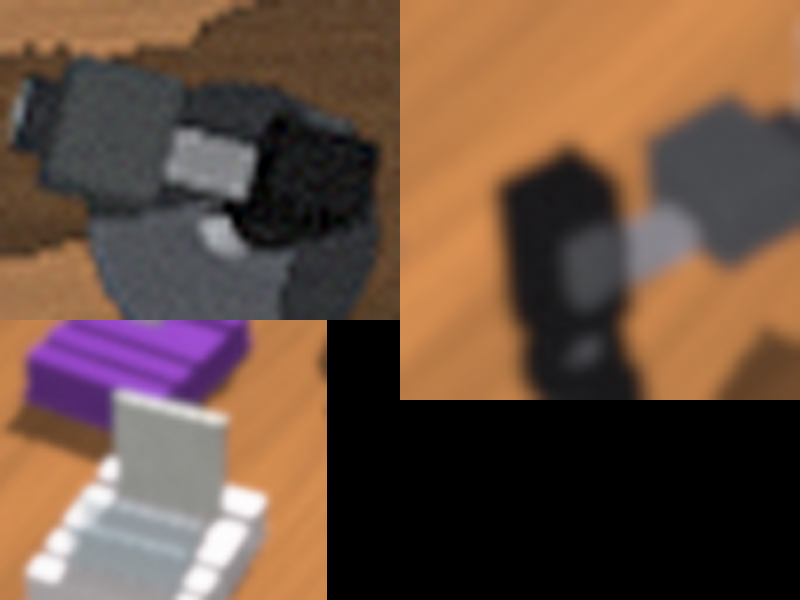

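The panel stands in the wide slot. The head's top face is centred at composite (318,172), the camera at (118,135), and the button (scene) at (592,265).

Run:
```python
from h import *
P={n:ctrl.snapshot(n) for n in('scene','top')};t,s=P['top'],P['scene']
np.set_printoptions(precision=4,suppress=True)
T=lambda x,y:[370+(x+.5)/8-.5,185+(y+.5)/8-.5]
S=lambda x,y:[230+(x+.5)/8-.5,215+(y+.5)/8-.5]
h=atz(t,T(318,172),.176);c=atz(t,T(118,135),.151);d=(c-h)[:2];y=np.degrees(np.arctan2(-d[0],d[1]))
print('head',h,'cam',c,'dist(exp .074)',np.linalg.norm(d),'yaw',y)
b=atz(s,S(192,265),.15);print('button',b,'head from it',[b[:2]-.021*np.array([np.cos(a),np.sin(a)]) for a in np.radians([y,-12])])
# predicted top-face corners & button in both pictures
for a in(-10,-13):
    R=np.array([[np.cos(np.radians(a)),-np.sin(np.radians(a))],[np.sin(np.radians(a)),np.cos(np.radians(a))]])
    for q in((.014,.017,.176),(.014,-.017,.176),(-.014,-.017,.176),(-.014,.017,.176),(.021,0,.15)):
        X=np.r_[h[:2]+R@q[:2],q[2]];u=proj(s,X);v=proj(t,X);print(a,q,'scene crop',(np.array(u)-[230,215])*8+[400,0],'top crop',(np.array(v)-[370,185])*8)
```

```text
head [ 0.4811 -0.2666  0.176 ] cam [ 0.4986 -0.2048  0.151 ] dist(exp .074) 0.06418476749260635 yaw -15.810478110230086
button [ 0.4997 -0.2767  0.15  ] head from it [array([ 0.4795, -0.271 ]), array([ 0.4792, -0.2723])]
-10 (0.014, 0.017, 0.176) scene crop [623.7454 157.7874] top crop [268.6257 119.7311]
-10 (0.014, -0.017, 0.176) scene crop [546.2811 210.7387] top crop [370.256  134.6361]
-10 (-0.014, -0.017, 0.176) scene crop [487.9498 171.1745] top crop [360.5664 217.4731]
-10 (-0.014, 0.017, 0.176) scene crop [565.4502 119.4035] top crop [258.5877 202.4588]
-10 (0.021, 0, 0.15) scene crop [605.6    252.2986] top crop [305.6316 117.5008]
-13 (0.014, 0.017, 0.176) scene crop [623.882 160.155] top crop [271.1947 117.4994]
-13 (0.014, -0.017, 0.176) scene crop [542.725 210.562] top crop [372.0647 137.6273]
-13 (-0.014, -0.017, 0.176) scene crop [487.9063 168.7909] top crop [357.9948 219.7237]
-13 (-0.014, 0.017, 0.176) scene crop [568.9144 119.572 ] top crop [256.7886 199.4514]
-13 (0.021, 0, 0.15) scene crop [603.0691 253.9871] top crop [308.8315 118.0542]
```

Call:
apply_moves(
  commands=[
    [[0, -2, 0], -0.12, 0],
    [[0, -4, 0], -0.24, 0],
    [[0, -6, 0], -0.36, 0],
    [[0, -8, 0], -0.48, 0],
    [[0.5, -10, 0], -0.6, 0],
    [[0.5, -12, 0], -0.72, 0],
    [[1, -14, 0], -0.84, 0],
    [[1, -16, 0], -0.96, 0],
    [[1, -18, 0], -1.08, 0],
    [[1.5, -20, 0], -1.2, 0],
    [[1.5, -22, 0], -1.32, 0],
    [[1.5, -24, 0], -1.44, 0],
    [[2, -27, 0], -1.56, 0],
    [[2, -30, 0], -1.68, 0],
    [[2.3, -33, 0], -1.8, 0],
    [[2.3, -35.1, 0], -1.92, 0],
    [[2.3, -35.1, 0], -1.953, 0],
    [[2.3, -35.1, 0], -1.953, 0],
    [[2.3, -35.1, 0], -1.953, 0],
    [[2.3, -35.1, 0], -1.953, 0],
  ],
)

```text
clock: 10.83
tool_pos: [0.4768, -0.2713, 0.231]
orientation: [180.0, 0.0, -102.9]
force: [1.2, -0.8, -0.6]
opening: 0.0873
gripper_force: 0.0
```

Call:
apply_moves(
  commands=[
    [[0.1, 0, -2], 0, 0],
    [[0.1, 0, -4], 0, 0],
    [[0.1, 0, -6], 0, 0.1],
    [[0.1, 0, -8.3], 0, 0.2],
    [[0.1, 0, -8.3], 0, 0.3],
    [[0.1, 0, -8.3], 0, 0.4],
    [[0.1, 0, -8.3], 0, 0.4],
    [[0.1, 0, -8.3], 0, 0.4],
  ],
)

```text
clock: 11.5
tool_pos: [0.4789, -0.2718, 0.1498]
orientation: [-179.9, -0.0, -102.9]
force: [-0.3, 0.5, -0.6]
opening: 0.0549
gripper_force: 0.0
```

Run:
```python
from h import *
P={n:ctrl.snapshot(n) for n in('scene','top')};t,s=P['top']['img'],P['scene']['img']
z=lambda a,w,h:cv2.resize(a[...,::-1],(w,h),interpolation=2)
cv2.imwrite('pics/p4.png',np.hstack([z(s[200:270,220:290],400,400),z(t[180:250,360:430],400,400)]))
o=ctrl.get_obs();print(o['opening'],o['force'],o['tool_pos'],o['joint_pos'])
```

```text
0.0529134468386265 [ 0.61141143 -0.13004014  0.25186261] [ 0.47860005 -0.27177572  0.14947798] [-9.18940773e+00  1.35053238e+01 -2.26138023e+01  1.09997728e-02
 -5.37459610e+01 -3.79422130e+00]
```

View pics/p4.png

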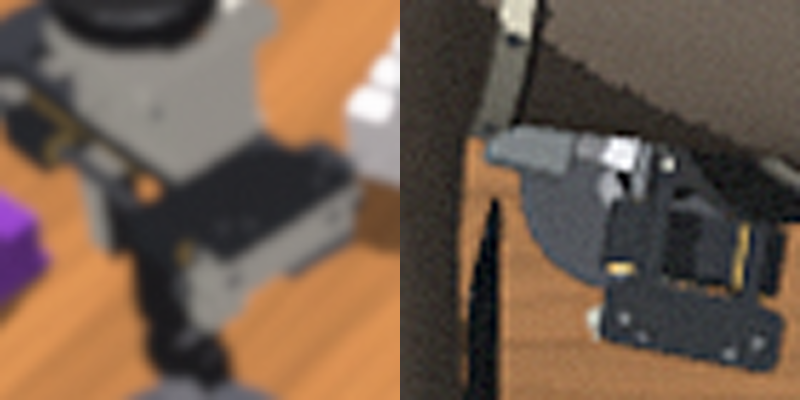

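The front finger is in front of the button and the jaws straddle the head. Closing stepwise.

Call:
apply_moves(
  commands=[
    [[0, 0, -0.1], 0, 0.5],
    [[0, 0, -0.1], 0, 0.5],
    [[0, 0, -0.1], 0, 0.54],
    [[0, 0, -0.1], 0, 0.54],
    [[0, 0, -0.1], 0, 0.54],
  ],
)

```text
clock: 12.02
tool_pos: [0.4789, -0.272, 0.1478]
orientation: [-179.9, -0.0, -103.0]
force: [4.1, 0.5, 3.4]
opening: 0.0406
gripper_force: 1.9
```

Reaction is +x, so the button finger touched first. I'll recentre toward +x and close.

Call:
apply_moves(
  commands=[
    [[0.3, -0.07, 0], 0, 0.54],
    [[0.4, -0.09, 0], 0, 0.54],
    [[0.4, -0.09, 0], 0, 0.58],
    [[0.4, -0.09, 0], 0, 0.6],
    [[0.4, -0.09, 0], 0, 0.6],
    [[0.4, -0.09, 0], 0, 0.6],
  ],
)

```text
clock: 12.52
tool_pos: [0.4818, -0.2726, 0.1469]
orientation: [180.0, 0.0, -103.0]
force: [3.9, -0.3, 0.9]
opening: 0.0354
gripper_force: 1.8
```

Call:
apply_moves(
  commands=[
    [[0.2, -0.05, 0], 0, 0.64],
    [[0.2, -0.05, 0], 0, 0.7],
    [[0.2, -0.05, 0], 0, 0.8],
    [[0.2, -0.05, 0], 0, 1],
    [[0.2, -0.05, 0], 0, 1],
    [[0.2, -0.05, 0], 0, 1],
    [[0.2, -0.05, 0], 0, 1],
  ],
)

```text
clock: 13.1
tool_pos: [0.483, -0.273, 0.1469]
orientation: [179.9, 0.0, -103.0]
force: [-1.9, 1.6, 5.2]
opening: 0.0287
gripper_force: 29.8
```

The button is pressed (opening 29 mm). Pulling up.

Call:
apply_moves(
  commands=[
    [[0, 0, 0.3], 0, 1],
    [[0, 0, 0.8], 0, 1],
    [[0, 0, 1.3], 0, 1],
    [[0, 0, 1.8], 0, 1],
    [[0, 0, 2.3], 0, 1],
    [[0, 0, 2.8], 0, 1],
    [[0, 0, 3.3], 0, 1],
    [[0, 0, 3.8], 0, 1],
    [[0, 0, 4.2], 0, 1],
    [[0, 0, 4.5], 0, 1],
    [[0, 0, 4.8], 0, 1],
    [[0, 0, 5.1], 0, 1],
    [[0, 0, 5.5], 0, 1],
    [[0, 0, 6.0], 0, 1],
    [[0, 0, 6.4], 0, 1],
    [[0, 0, 6.4], 0, 1],
    [[0, 0, 6.4], 0, 1],
  ],
)

```text
clock: 14.52
tool_pos: [0.4833, -0.273, 0.2111]
orientation: [180.0, 0.0, -103.0]
force: [-4.5, 1.4, -8.9]
opening: 0.0284
gripper_force: 29.8
```

Call:
apply_moves(
  commands=[
    [[0, 0, 0.4], 0, 1],
    [[0, 0, 0.8], 0, 1],
    [[0, 0, 1.2], 0, 1],
    [[0, 0, 1.6], 0, 1],
    [[0, 0, 2.0], 0, 1],
    [[0, 0, 2.3], 0, 1],
    [[0, 0, 2.4], 0, 1],
    [[0, 0, 2.5], 0, 1],
    [[0, 0, 2.5], 0, 1],
    [[0, 0, 2.5], 0, 1],
  ],
)

```text
clock: 15.35
tool_pos: [0.4835, -0.2731, 0.2364]
orientation: [180.0, -0.0, -103.0]
force: [-5.6, 1.8, -8.8]
opening: 0.0287
gripper_force: 29.8
```

Call:
apply_moves(
  commands=[
    [[0, 0, 0.1], 0, 1],
    [[0, 0, 0.15], 0, 1],
    [[0, 0, 0.2], 0, 1],
    [[0, 0, 0.2], 0, 1],
    [[0, 0, 0.2], 0, 1],
    [[0, 0, 0.2], 0, 1],
  ],
)

```text
clock: 15.85
tool_pos: [0.4834, -0.2729, 0.2374]
orientation: [179.9, 0.0, -103.0]
force: [-4.7, 1.0, -18.2]
opening: 0.0285
gripper_force: 29.8
```

The force jump at +90.5 mm indicates the second stop. One last look before handing in.

Run:
```python
from h import *
p=ctrl.snapshot('scene');cv2.imwrite('pics/end.png',cv2.resize(p['img'][140:300,180:400,::-1],None,fx=3.5,fy=3.5,interpolation=2))
o=ctrl.get_obs();print(o['force'],o['tool_pos'],o['gripper_force'])
```

```text
[ -4.25806834  -0.03314727 -18.57585702] [ 0.48340732 -0.27293234  0.23745195] 29.778099954128265
```

View pics/end.png

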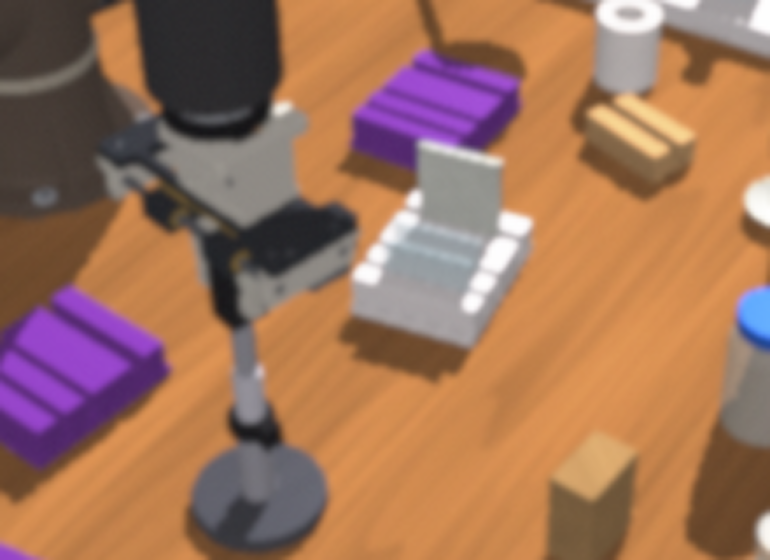

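The panel stands in the slot at (460,190). The post is drawn out with both sections showing at (245,370), and the head is held.

```bash
python3 -c "
from plant import ctrl
print(ctrl.close_job())"
```

```text
the job is handed in; nothing more can be done
None
```

The job is handed in: the panel stands in the rack's wide slot and the head is held at the second stop, about 90 mm up; the close call returned no verdict.

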